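# Open the blue-lidded bun box on the bread counter

### The job

Open the white bun box that has the blue lid: take the lid by its tab, raise it over the lip at the end of the box nearer the robot, slide it out along its grooves, and set it down gently, tab up, flat in the middle of the wooden serving board, either way round. Leave the orange-lidded box shut.

Things in the scene. Friction and masses are not known exactly. Their poses are not given: they have to be found in the camera images.
- blue_grip (a point): Grip tab of the loose blue lid (about 150 g): in mm a plate 130 (x) x 112 (y) x 6 thick; amid it a tab 12 thick (x) x 50 wide (y), rising 50 above the plate. Point: middle of the tab, 41 above the plate's underside, 15 below the tab's top; 101 above the box's underside when shut. x along the slide, as the box's x; z up.
- blue_box: White bun box, fixed, in mm 150 (x) x 140 (y) x 98 high; origin: centre of underside. Its -x end, towards the robot (yaw within 0.25 rad), has a lip 70 high; +x end closed, 98 high. Lid rests on ledges 60 high, 6 loose each side, under side overhangs (underside at 92, opening 88 wide). Raised 18 (11 to 25 will do) it passes lip and overhangs; it is free after 140 of travel along the box's -x.
- board: Fixed pale wooden serving board, in mm 170 (x) x 150 (y) x 12 thick, flat on the table, with a flat paddle handle 36 wide reaching 85 further at its near (-x) end, towards the robot. Origin: centre of the underside of the 170 x 150 part.
- orange_grip (a point): The same point on the tab of the orange lid, equal in size to the blue one, shut on a second box like the blue-lidded one. To be left alone.
There are look-alikes about, which are no part of the job. Leave any green look-alike of the blue_box alone.

How it is judged:
On the way, in this order (a step that is already met when the one before it is completed fails the run):
1. the blue lid is raised in its grooves while still over the box (grip point at least 5 mm above its shut height) (z of blue_grip in the frame of blue_box above 0.106 m and x of blue_grip in the frame of blue_box above -0.03 m), for 0.05 s.
2. the blue lid is drawn out over the lip, along the grooves (at least 90 mm along the box's -x, less than 50 mm above its shut height) (x of blue_grip in the frame of blue_box below -0.09 m and y of blue_grip in the frame of blue_box between -0.03 and 0.03 m and z of blue_grip in the frame of blue_box between 0.09 and 0.151 m), for 0.05 s.
3. the blue lid is lowered to within 15 mm of the board while still held, not dropped (horizontal distance between blue_grip and board below 0.045 m and z of blue_grip in the frame of board below 0.068 m and contact force between the fingers and blue_lid above 1 N).
At the end, for the whole second after the job is handed in: The blue lid lies at rest, flat (within 7 degrees) and tab up on the wooden board, its middle within 40 mm of the board's middle, released; the orange lid is within 15 mm of where it was (horizontal distance between blue_grip and board below 0.04 m and z of blue_grip in the frame of board between 0.047 and 0.059 m and angle between blue_grip's own z axis and vertical below 0.12 rad and linear speed of blue_lid below 0.02 m/s and distance of orange_grip from where it was at the start of the episode below 0.015 m); the robot touches nothing.
It fails at once if the orange lid is moved by more than 15 mm (distance of orange_grip from where it was at the start of the episode above 0.015 m).
It also fails if it takes over 48 s, if anything falls off the work surface, if the arm or the gripper's body presses on something with over 40 N, if the wrist force passes 120 N, or if a joint passes its speed limit or range.

### The arm

A 6-joint arm with a two-finger parallel gripper is mounted at the origin on the work surface. World frame = base frame: x ahead of the robot, y to its left, z up, the work surface at z = 0. Lengths are in m, angles in rad, forces in N, time in s.
With the tool pointing down it reaches from about 0.3 to 0.95 m from the base axis. Payload 3.1 kg.
Tool frame: the origin (TCP) lies where the fingers leave the gripper's body, on its centre line; the fingertips stand 73 mm ahead of it and the grasp point (between the pads) lies 54 mm ahead of it; z points along the fingers, y is the line along which they close (so a half turn about z gives the same grasp; the last joint's range is limited). The gripper opens to 85 mm and grips with 20 to 120 N. Pads are 22 mm wide; open, the fingers measure 114 mm over their backs; the gripper's body (76 mm by 85 mm) begins 54 mm behind the grasp point. The pads swing forward as they close: fully open they stand 13 mm farther back than shut.
Start: joints at [-1.259, 0.308, 1.634, -0, 1.2, -0.07], TCP at [0.233, -0.58, 0.304] pointing down, gripper open.
Joint ranges: [-3.06, 3.06], [-0.79, 1.96], [0.05, 2.63], [-1.19, 4.34], [0.05, 2.64], [-2.94, 2.94]. Speed limits (rad/s): [2.79, 2.79, 3.14, 3.14, 3.14, 3.14].

### API

Orientations are given as a unit quaternion [w, x, y, z].
In Python, from station import sense, get_image, hand_in gives the robot as it stands.
- The arm moves only by the shell command python3 -m crank 'ROWS' [FORCE]. ROWS is a JSON object of lists of equal length, an entry for each row: "gripper": the opening, from 0 (shut) to 1 (fully open); "xyz": the shift along the world's x, y, z in cm, a list of three; "turn": the turn about the world's z in degrees. A call has 1 to 8 rows; each row is the pose to reach, as a shift and turn from the pose commanded when the call began; what a row does not reach only later rows make up. A row lasts 1/10 s, in which the tool goes at most 50 mm and 8.59 degrees, less where a joint would pass 70% of its speed; a pose out of reach is approached as far as the arm can. A call with a gripper value outside its range is refused whole. The fingers move at their own pace and stop on an object; FORCE is the grip in N (left out, the last holds). Time passes only in rows, so rows that repeat a pose let the fingers close. It gives the time, the measured TCP pose, the force, the opening and the grip force at its end, in the units of the state.
- sense(): the state, without advancing time (a new reading comes with each control period).
- get_image(name): name is "scene" or "top" or "wrist"; returns a dict with "color" (400x640x3 uint8, blue, green, red), "z_map" (400x640 float32, m along the optical axis (not along the pixel's ray), 0 where there is no reading), "fov_y" (degrees; the focal length in pixels is half the picture's height over the tangent of half this angle, whatever the lens; pixels are square), "cx", "cy" (the principal point, pixels), "distortion" ([k1, k2, p1, p2, k3] as OpenCV has them; the pictures are not rectified), "xyz" and "orientation" of the camera in the world; the wrist camera has in their place "T_tool_cam" (4x4, takes a point from camera to tool coordinates, whose origin is the TCP and whose axes are the flange's). Camera axes: x right, y down, z forward; pixel columns grow to the right and rows downward; lengths in m; the calibration is good to about 2 mm. A picture is of the moment at which its call begins: read the wrist's pose just before it.
- hand_in(): hands the job in; it is judged then, once.
The state is a dict: "time": time; "joint_positions": joint angles; "joint_velocities": joint speeds; "joint_torque": joint torques, N m; "tool_pos": TCP position; "orientation": TCP orientation; "ft_force": force on the tool from outside, world axes, zero at the start; "moment": the same for the moment, N m; "width": finger opening in m; "gripper_force": force on a finger pad.
Only numpy, scipy, OpenCV 4.12 (cv2) and the standard library are available. Lean on these libraries where they do the work, as an engineer would, in place of code of your own. Each camera call takes 0.05 s, during which the arm holds its last target. There are 200 camera calls.

## Working session

There is one attempt and no reset: what is moved stays moved. The work goes in short steps, Python scripts to look and compute and a shell command to move; the robot and the scene stay as the last step left them, time stands still between calls to the robot, and variables do not carry over. Pictures are saved under pics/ and viewed, at most 10 in all, crops included, and the job is handed in when it is done.

```bash
ls; mkdir -p pics; cat > h.py <<'E'
import numpy as np, cv2
from station import sense, get_image
from scipy.spatial.transform import Rotation as R
def q(o): return R.from_quat([o[1],o[2],o[3],o[0]])
def cam(n):
    s=sense(); d=get_image(n)
    f=200/np.tan(np.radians(d['fov_y'])/2)
    d['K']=np.array([[f,0,d['cx']],[0,f,d['cy']],[0,0,1.]])
    if n=='wrist':
        T=np.array(d['T_tool_cam']);Rt=q(s['orientation']).as_matrix()
        d['R']=Rt@T[:3,:3]; d['p']=Rt@T[:3,3]+np.array(s['tool_pos'])
    else:
        d['R']=q(d['orientation']).as_matrix(); d['p']=np.array(d['xyz'])
    return d
def rays(d,uv):
    u=cv2.undistortPoints(np.array(uv,float).reshape(-1,1,2),d['K'],np.array(d['distortion'],float)).reshape(-1,2)
    return np.c_[u,np.ones(len(u))]@d['R'].T
def onplane(d,uv,z):
    r=rays(d,uv); return d['p']+r*((z-d['p'][2])/r[:,2])[:,None]
def depthpts(d,uv):
    uv=np.array(uv).reshape(-1,2).astype(int); z=d['z_map'][uv[:,1],uv[:,0]]
    return d['p']+rays(d,uv)*z[:,None]
def mask(d,lo,hi): return cv2.inRange(cv2.cvtColor(d['color'],cv2.COLOR_BGR2HSV),lo,hi)
E
python3 - <<'E'
from h import *
ims=[]
for n in ('scene','top'):
    d=cam(n); ims.append(d['color']); print(n,d['p'],d['fov_y'],d['distortion'],(d['z_map']>0).mean())
    cv2.imwrite(f'pics/{n}0.png',d['color'])
s=sense();print(s['tool_pos'],s['orientation'],s['time'])
E
```

```text
pics
scene [ 0.96957515 -0.41869343  0.96348659] 48.47066378664379 [-0.0699972  0.         0.         0.         0.       ] 0.99604296875
top [ 0.32711345 -0.00569108  0.96370726] 54.84943448208654 [-0.08943088  0.          0.          0.          0.        ] 0.99597265625
[ 0.2326526  -0.57943276  0.30272801] [-1.06534593e-03  9.81836112e-01  1.89727957e-01 -1.29456004e-04] 0.1
```

View pics/scene0.png

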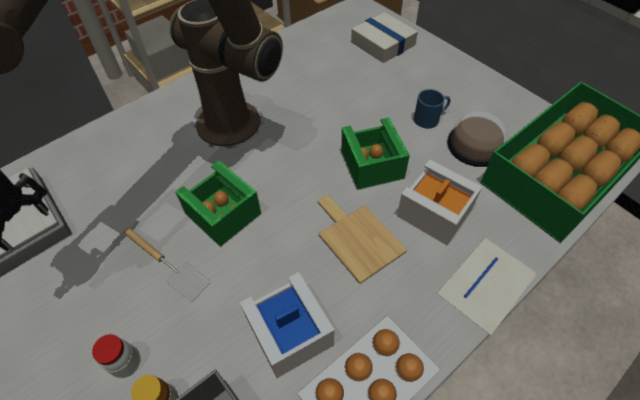

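View pics/top0.png

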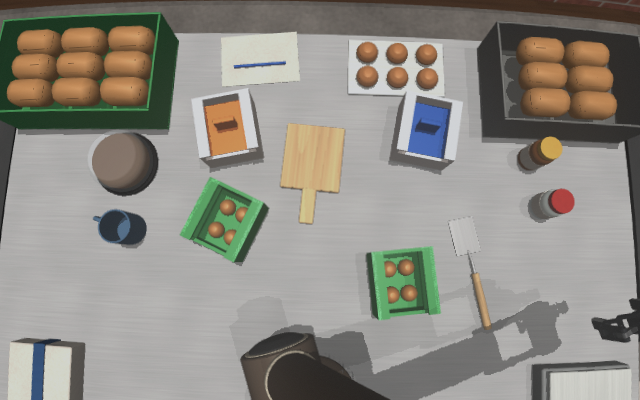

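The top picture shows the things that could be taken for the target:
- Blue-lidded white box at top (430,128), scene (288,320).
- Orange-lidded box at top (225,125).
- Green boxes at top (225,220) and (405,283).
- Blue-banded box at top (40,370).

The blue-lidded white box fits the description, with the board at top (313,158). Next I'll measure it and check it in a close crop.

```bash
python3 - <<'E'
from h import *
def big(m):
    c,_=cv2.findContours(m,cv2.RETR_EXTERNAL,cv2.CHAIN_APPROX_NONE); return c
ds={n:cam(n) for n in('top','scene')}
rect={'top':(380,80,480,180),'scene':(230,260,345,380)}
for n,d in ds.items():
    x0,y0,x1,y1=rect[n]
    m=mask(d,(100,120,30),(125,255,255)); mm=np.zeros_like(m); mm[y0:y1,x0:x1]=m[y0:y1,x0:x1]
    v,u=np.nonzero(mm); P=depthpts(d,np.c_[u,v]); z=P[:,2]
    print(n,'z hist',np.histogram(z,bins=np.arange(.04,.14,.01)))
    t=P[z>.112]; print('tab top',len(t),t.mean(0) if len(t) else '',t.min(0),t.max(0))
    pl=P[(z>.055)&(z<.075)]; print('plate med z',np.median(pl[:,2]))
    r=cv2.minAreaRect(pl[:,:2].astype(np.float32)*1000); print('plate rect',r)
    if len(t)>4: print('tab rect',cv2.minAreaRect(t[:,:2].astype(np.float32)*1000))
    # box top rim
    g=np.mgrid[x0:x1,y0:y1].reshape(2,-1).T; Q=depthpts(d,g)
    rim=Q[(Q[:,2]>.09)&(Q[:,2]<.104)&(m[g[:,1],g[:,0]]==0)]; print('rim',np.median(rim[:,2]),cv2.minAreaRect(rim[:,:2].astype(np.float32)*1000))
# board
d=ds['top']; m=mask(d,(10,60,120),(25,200,255)); mm=np.zeros_like(m); mm[115:230,270:355]=m[115:230,270:355]
c=max(big(mm),key=cv2.contourArea); core=cv2.morphologyEx(mm,cv2.MORPH_OPEN,np.ones((25,25)))
v,u=np.nonzero(core); P=onplane(d,np.c_[u,v],.012); D=depthpts(d,np.c_[u,v])
print('board top',cv2.minAreaRect(P[:,:2].astype(np.float32)*1000),np.median(D[:,2]),D.mean(0))
d=ds['scene']; m=mask(d,(10,60,100),(25,200,255)); mm=np.zeros_like(m); mm[190:285,310:410]=m[190:285,310:410]
core=cv2.morphologyEx(mm,cv2.MORPH_OPEN,np.ones((25,25)));v,u=np.nonzero(core); D=depthpts(d,np.c_[u,v]);P=onplane(d,np.c_[u,v],.012)
print('board scene',cv2.minAreaRect(P[:,:2].astype(np.float32)*1000),np.median(D[:,2]))
cr=np.hstack([cv2.resize(ds['top']['color'][80:180,380:480],(380,380)),cv2.resize(ds['scene']['color'][260:375,230:345],(380,380))])
cv2.imwrite('pics/crop.png',cr)
E
```

```text
top z hist (array([   0,    0, 1420,   14,    1,    0,    3,   98,    0]), array([0.04, 0.05, 0.06, 0.07, 0.08, 0.09, 0.1 , 0.11, 0.12, 0.13]))
tab top 104 [ 0.62659156 -0.23772091  0.18102272] [ 0.32711345 -0.28149005  0.11217846] [ 0.66238315 -0.00569108  0.96370726]
plate med z 0.06620134545299067
plate rect ((651.05078125, -266.0898132324219), (87.24940490722656, 129.21868896484375), 79.90289306640625)
tab rect ((503.89007568359375, -127.56472778320312), (47.015743255615234, 426.8515319824219), 49.13123321533203)
rim 0.09816180450101047 ((652.0693359375, -260.39703369140625), (141.57992553710938, 152.97190856933594), 79.91039276123047)
scene z hist (array([   0,    4, 1922,   45,   44,   40,   47,  151,    0]), array([0.04, 0.05, 0.06, 0.07, 0.08, 0.09, 0.1 , 0.11, 0.12, 0.13]))
tab top 144 [ 0.66390412 -0.26471842  0.14425161] [ 0.64383678 -0.41869343  0.11229731] [ 0.96957515 -0.23531577  0.96348659]
plate med z 0.0649020311446622
plate rect ((647.8095703125, -257.8686828613281), (87.96846771240234, 120.8016128540039), 80.05289459228516)
tab rect ((799.280517578125, -345.54083251953125), (46.35341262817383, 367.7739562988281), 59.56977081298828)
rim 0.09688119637577886 ((651.899169921875, -261.930419921875), (140.01174926757812, 152.76841735839844), 79.97651672363281)
board top ((587.0189208984375, 18.534358978271484), (168.6893310546875, 150.1302490234375), 0.7833943963050842) 0.012108927039821415 [0.58509933 0.01810088 0.0165498 ]
board scene ((594.139892578125, 15.061599731445312), (153.00596618652344, 163.86709594726562), 49.31867599487305) 0.010085135646418886
```

View pics/crop.png

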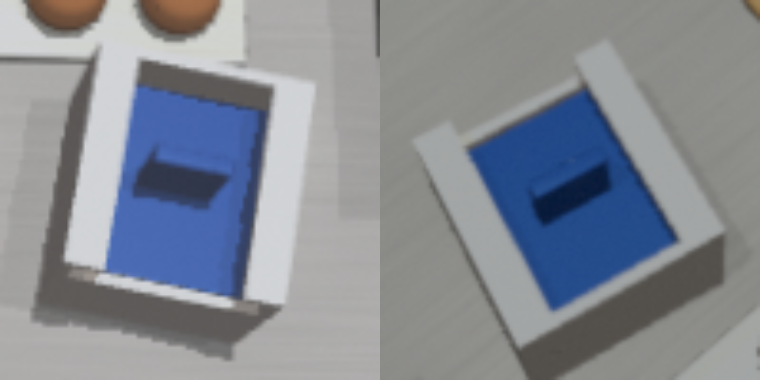

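The crop confirms it: blue lid and tab in a white box, with the low lip at the near end and the tab at about (185,175) in the left half. Next I'll move above it, then refine with the wrist camera.

```bash
python3 -m crank '{"gripper":[1,1,1,1,1,1,1,1],"xyz":[[4,3,0],[8,6,0],[12,9,0],[16,12,0],[20,15,0],[24,18,0],[28,21,0],[32,24,0]],"turn":[7,14,21,28,35,42,50,58]}' 40
```

```text
time: 1.0
tool_pos: [0.5542, -0.3385, 0.3037]
orientation: [-0.0, 0.765, 0.644, -0.0]
ft_force: [0.4, -0.8, -0.1]
width: 0.0856
gripper_force: 0.0
```

```bash
python3 - <<'E'
from h import *
from scipy import stats
C=np.array([.652,-.261])
d=cam('wrist'); print(sense()['tool_pos'])
cv2.imwrite('pics/w1.png',d['color'])
ds={'wrist':d,'top':cam('top'),'scene':cam('scene')}
for n,d in ds.items():
    m=mask(d,(100,110,30),(125,255,255)); v,u=np.nonzero(m); P=depthpts(d,np.c_[u,v])
    ok=(np.linalg.norm(P[:,:2]-C,axis=1)<.07)&(P[:,2]>.108)&(P[:,2]<.124)
    t=P[ok]; 
    if len(t)<5: print(n,len(t)); continue
    zt=np.median(t[:,2]); t=t[abs(t[:,2]-zt)<.004]
    print(n,len(t),zt,cv2.minAreaRect(t[:,:2].astype(np.float32)*1000))
E
```

```text
[ 0.56016873 -0.33302171  0.30387477]
wrist 1197 0.11596969727774992 ((652.5258178710938, -256.9439392089844), (49.807640075683594, 12.947235107421875), 80.22836303710938)
top 96 0.11540138459707194 ((652.78662109375, -257.24774169921875), (48.742576599121094, 12.544916152954102), 77.65433502197266)
scene 146 0.11446625593508186 ((652.3015747070312, -258.81988525390625), (48.56898880004883, 13.437328338623047), 82.53507995605469)
```

View pics/w1.png

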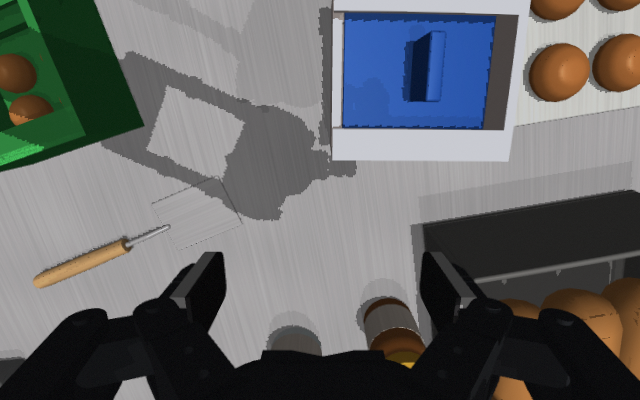

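The wrist view shows the tab at (430,65) and the low lip on the left at (338,70). All three views agree on the tab at about (652.5,-257.3) mm, top at 115.5 mm, box yaw about -10°.

```bash
python3 -m crank '{"gripper":[1,1,0.7,0.7,0.7,0.7,0.7],"xyz":[[4,3,0],[8,6,0],[9.5,7.8,-4],[9.5,7.8,-6],[9.5,7.8,-6],[9.5,7.8,-6],[9.5,7.8,-6]],"turn":[0,0,0,0,0,0,0]}'; python3 -c "
from h import *
s=sense();print(s['tool_pos'],q(s['orientation']).as_matrix()[:,1])"
```

```text
time: 1.85
tool_pos: [0.648, -0.2637, 0.2459]
orientation: [0.001, 0.767, 0.641, 0.001]
ft_force: [0.7, -0.0, 0.5]
width: 0.0596
gripper_force: 0.0
[ 0.64803024 -0.26370209  0.2459023 ] [ 0.98407271 -0.17774322  0.00287254]
```

```bash
python3 -m crank '{"gripper":[0.7,0.7,0.7,0.7,0.7],"xyz":[[0.4,0.6,0],[0.4,0.6,-4],[0.4,0.6,-7],[0.4,0.6,-9],[0.4,0.6,-9]],"turn":[0,0,0,0,0]}' 40; python3 -m crank '{"gripper":[0,0,0,0,0,0,0,0],"xyz":[[0,0,0],[0,0,0],[0,0,0],[0,0,0],[0,0,0],[0,0,0],[0,0,0],[0,0,0]],"turn":[0,0,0,0,0,0,0,0]}' 40
```

```text
time: 2.35
tool_pos: [0.6499, -0.2552, 0.151]
orientation: [-0.003, 0.767, 0.642, -0.001]
ft_force: [-0.2, 0.3, -0.8]
width: 0.06
gripper_force: 0.0
time: 3.15
tool_pos: [0.6532, -0.2566, 0.1564]
orientation: [0.002, 0.767, 0.642, 0.001]
ft_force: [0.1, -0.6, 5.4]
width: 0.0116
gripper_force: 40.6
```

```bash
python3 -m crank '{"gripper":[0,0,0,0,0,0],"xyz":[[0,0,0.6],[0,0,1.2],[0,0,1.8],[0,0,1.8],[0,0,1.8],[0,0,1.8]],"turn":[0,0,0,0,0,0]}' 50; python3 - <<'E'
from h import *
C=np.array([.652,-.258]); s=sense(); print(s['tool_pos'],s['ft_force'])
for n in('wrist','scene'):
    d=cam(n); m=mask(d,(100,110,20),(125,255,255)); v,u=np.nonzero(m); P=depthpts(d,np.c_[u,v])
    ok=(np.linalg.norm(P[:,:2]-C,axis=1)<.085)&(P[:,2]>.04)&(P[:,2]<.11); P=P[ok]
    z=np.median(P[:,2]); P=P[abs(P[:,2]-z)<.01]
    c=np.linalg.lstsq(np.c_[P[:,:2]-C,np.ones(len(P))],P[:,2],rcond=None)[0]
    print(n,len(P),z,'slopes',c)
    cv2.imwrite(f'pics/{n}2.png',d['color'])
E
```

```text
time: 3.75
tool_pos: [0.6515, -0.2559, 0.1714]
orientation: [-0.0, 0.767, 0.642, -0.0]
ft_force: [0.0, -0.1, -1.6]
width: 0.0116
gripper_force: 48.7
[ 0.65151441 -0.25587057  0.17137937] [ 0.02546685 -0.07101236 -1.61011717]
wrist 22010 0.08144878575480446 slopes [-0.00369158  0.00239328  0.0814379 ]
scene 1500 0.07976500304185075 slopes [-0.0050306   0.00020498  0.07979052]
```

View pics/wrist2.png

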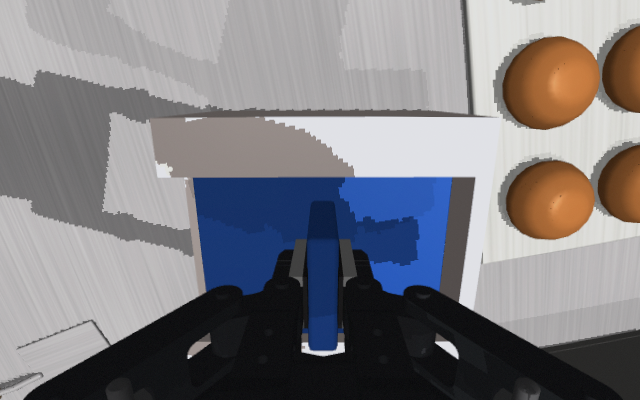

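The wrist view shows the tab at (322,270) held between the pads, with the plate level. It is raised about 15 mm, clear of the lip and under the overhangs, so I'll slide it out.

```bash
python3 -m crank '{"gripper":[0,0,0,0,0,0,0,0],"xyz":[[-1,0.2,0.1],[-3,0.5,0.2],[-5,0.9,0.2],[-7,1.2,0.2],[-9,1.6,0.2],[-11,1.9,0.2],[-13,2.3,0.2],[-15,2.6,0.2]],"turn":[0,0,0,0,0,0,0,0]}' 50; python3 -m crank '{"gripper":[0,0,0],"xyz":[[-1.5,0.3,0],[-1.5,0.3,0],[-1.5,0.3,0]],"turn":[0,0,0]}'; python3 -c "
from h import *
d=cam('scene');cv2.imwrite('pics/s3.png',d['color']);s=sense();print(s['tool_pos'],q(s['orientation']).as_matrix()[:,1])"
```

```text
time: 4.65
tool_pos: [0.5002, -0.2295, 0.1739]
orientation: [-0.0, 0.767, 0.642, -0.0]
ft_force: [-0.1, 0.0, -2.0]
width: 0.0115
gripper_force: 48.9
time: 4.95
tool_pos: [0.4869, -0.2271, 0.1742]
orientation: [0.001, 0.767, 0.642, 0.0]
ft_force: [0.0, 0.5, -0.8]
width: 0.0115
gripper_force: 48.9
[ 0.4875645  -0.22735213  0.17442466] [ 0.98441049 -0.17587578  0.00192501]
```

View pics/s3.png

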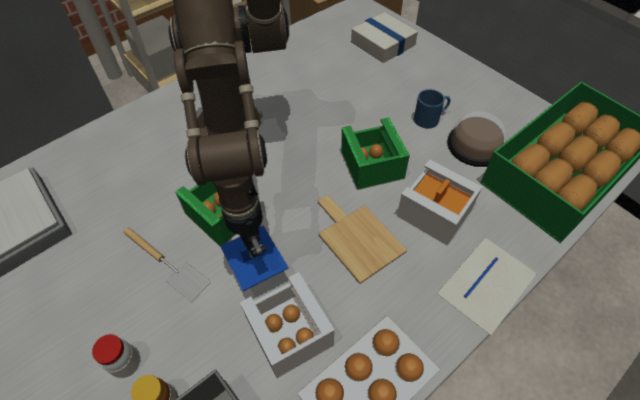

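The lid is out at (255,258), clear of the open box. The board is free at (362,243).

```bash
python3 -m crank '{"gripper":[0,0,0,0,0,0,0,0],"xyz":[[0,0,3],[0,0,6],[1.5,4,8],[3,8,8],[5,12,8],[7,16,8],[8.5,20,8],[9.5,23,8]],"turn":[0,0,0,1,2,3,4,5]}'; python3 -m crank '{"gripper":[0,0,0,0],"xyz":[[0.3,1.5,0],[0.3,1.5,0],[0.3,1.5,0],[0.3,1.5,0]],"turn":[0,0,0,0]}'; python3 - <<'E'
from h import *
d=cam('wrist');s=sense();print(s['tool_pos'],q(s['orientation']).as_matrix()[:,1])
ds={'w':d,'s':cam('scene'),'t':cam('top')}
C=np.array(s['tool_pos'][:2])
for n,d in ds.items():
    cv2.imwrite(f'pics/{n}4.png',d['color'])
    m=mask(d,(100,110,20),(125,255,255)); v,u=np.nonzero(m); P=depthpts(d,np.c_[u,v])
    P=P[(np.linalg.norm(P[:,:2]-C,axis=1)<.1)&(P[:,2]>.08)&(P[:,2]<.24)]
    if len(P)<50: print(n,len(P)); continue
    z=np.median(P[:,2]); P=P[abs(P[:,2]-z)<.01]
    c=np.linalg.lstsq(np.c_[P[:,:2]-C,np.ones(len(P))],P[:,2],rcond=None)[0]
    print(n,len(P),z,'fit',c,cv2.minAreaRect(P[:,:2].astype(np.float32)*1000))
E
python3 -c "
import cv2,numpy as np
cv2.imwrite('pics/c4.png',np.hstack([cv2.imread('pics/t4.png')[80:280,200:400],cv2.imread('pics/s4.png')[130:330,250:450]]))"
```

```text
time: 5.8
tool_pos: [0.5838, 0.0057, 0.2543]
orientation: [0.001, 0.737, 0.676, 0.001]
ft_force: [0.1, 0.4, -1.0]
width: 0.0114
gripper_force: 49.2
time: 6.2
tool_pos: [0.5846, 0.0167, 0.2537]
orientation: [0.0, 0.738, 0.674, -0.0]
ft_force: [-0.1, 0.1, -1.8]
width: 0.0109
gripper_force: 49.2
[0.58457887 0.01655741 0.25378301] [ 9.95846289e-01 -9.10497845e-02 -3.25913030e-04]
w 32687 0.1639099329560792 fit [-0.00348586 -0.00078162  0.16383368] ((585.1298217773438, 16.163593292236328), (112.11659240722656, 130.0982208251953), 84.6253433227539)
s 1790 0.16178311206391938 fit [-0.00132703 -0.00391167  0.16159081] ((584.87060546875, 13.514278411865234), (113.45592498779297, 131.66990661621094), 85.22500610351562)
t 0
```

View pics/c4.png

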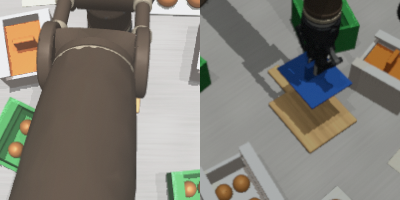

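The crop shows the lid level at about (315,78), over the board at (312,110). The lid centre measures (585,15) mm and its underside stands about 145 mm above the board, so I'll lower it.

```bash
python3 -m crank '{"gripper":[0,0,0,0,0,0,0,0],"xyz":[[0.2,0.2,-4],[0.2,0.2,-8],[0.2,0.2,-11],[0.2,0.2,-12.5],[0.2,0.2,-13.3],[0.2,0.2,-13.6],[0.2,0.2,-13.8],[0.2,0.2,-13.8]],"turn":[0,0,0,0,0,0,0,0]}'; python3 -m crank '{"gripper":[0,0,0,0,0],"xyz":[[0,0,-0.2],[0,0,-0.3],[0,0,-0.4],[0,0,-0.4],[0,0,-0.4]],"turn":[0,0,0,0,0]}'
```

```text
time: 7.15
tool_pos: [0.588, 0.0199, 0.1172]
orientation: [0.001, 0.738, 0.675, 0.001]
ft_force: [0.4, -0.1, -2.0]
width: 0.0111
gripper_force: 49.1
time: 7.65
tool_pos: [0.5868, 0.02, 0.1119]
orientation: [-0.0, 0.738, 0.675, -0.0]
ft_force: [0.6, -0.4, -1.5]
width: 0.0112
gripper_force: 49.1
```

```bash
python3 -m crank '{"gripper":[0,0,0,0],"xyz":[[0,0,-0.1],[0,0,-0.2],[0,0,-0.2],[0,0,-0.2]],"turn":[0,0,0,0]}'; python3 -m crank '{"gripper":[0,0,0,0],"xyz":[[0,0,-0.1],[0,0,-0.2],[0,0,-0.2],[0,0,-0.2]],"turn":[0,0,0,0]}'
```

```text
time: 8.05
tool_pos: [0.5868, 0.02, 0.1098]
orientation: [-0.0, 0.738, 0.675, -0.0]
ft_force: [-0.0, 0.7, -1.2]
width: 0.0111
gripper_force: 49.1
time: 8.45
tool_pos: [0.587, 0.02, 0.1084]
orientation: [0.0, 0.738, 0.675, 0.0]
ft_force: [-2.2, 0.3, 3.6]
width: 0.0114
gripper_force: 50.0
```

```bash
python3 -m crank '{"gripper":[0.2,0.3,0.5,0.5,0.5,0.5],"xyz":[[0,0,0],[0,0,0],[0,0,0],[0,0,0],[0,0,0],[0,0,0]],"turn":[0,0,0,0,0,0]}'; python3 -m crank '{"gripper":[0.5,0.5,0.5,0.5,0.5,0.5,0.5,0.5],"xyz":[[0,0,1],[0,0,4],[0,0,8],[0,0,12],[0,0,16],[-5,-5,16],[-10,-10,16],[-14,-14,16]],"turn":[0,0,0,0,0,0,0,0]}'; python3 -m crank '{"gripper":[0.5,0.5,0.5,0.5,0.5,0.5],"xyz":[[0,-5,0],[0,-10,0],[0,-15,0],[0,-15,0],[0,-15,0],[0,-15,0]],"turn":[0,0,0,0,0,0]}'
python3 - <<'E'
from h import *
d=cam('scene');cv2.imwrite('pics/s5.png',d['color']);C=np.array([.587,.019])
for n in('scene','top'):
    d=cam(n)
    m=mask(d,(100,110,20),(125,255,255)); v,u=np.nonzero(m); P=depthpts(d,np.c_[u,v])
    P=P[(np.linalg.norm(P[:,:2]-C,axis=1)<.1)&(P[:,2]>.005)&(P[:,2]<.03)]
    if len(P)<50: print(n,len(P)); continue
    c=np.linalg.lstsq(np.c_[P[:,:2]-C,np.ones(len(P))],P[:,2],rcond=None)[0]
    print(n,'fit',c,cv2.minAreaRect(P[:,:2].astype(np.float32)*1000))
E
```

```text
time: 9.05
tool_pos: [0.5868, 0.02, 0.1078]
orientation: [-0.0, 0.738, 0.675, -0.0]
ft_force: [-0.1, -0.6, -0.6]
width: 0.0426
gripper_force: 0.0
time: 9.85
tool_pos: [0.4799, -0.0869, 0.2693]
orientation: [0.001, 0.737, 0.675, 0.0]
ft_force: [0.6, -1.1, 0.3]
width: 0.0427
gripper_force: 0.0
time: 10.45
tool_pos: [0.4805, -0.2351, 0.2679]
orientation: [-0.0, 0.738, 0.675, 0.0]
ft_force: [0.2, -0.2, -0.2]
width: 0.0425
gripper_force: 0.0
scene fit [-0.00016385 -0.00323089  0.0162074 ] ((587.0072021484375, 17.00604248046875), (111.13855743408203, 129.2159423828125), 84.63037872314453)
top fit [0.00141277 0.00083951 0.01816867] ((587.0313110351562, 19.622074127197266), (109.34545135498047, 128.4578094482422), 84.87770080566406)
```

View pics/s5.png

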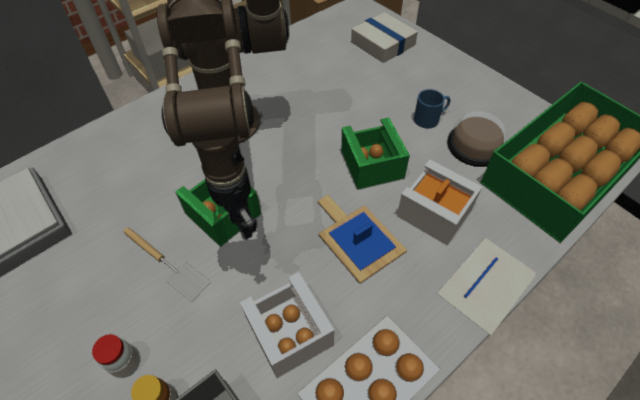

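The lid lies flat with its tab up, in the middle of the board at (362,238). The arm is clear and the orange lid is untouched at (440,197).

```bash
python3 -c "
from station import hand_in
print(hand_in())"
```

```text
the job is handed in; nothing more can be done
None
```

The blue lid is off its box and lies flat, tab up, in the middle of the serving board; the orange-lidded box is still shut, and I handed the job in at about 10.5 s of the 48 s allowed (the hand-in returned no verdict).

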